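# Line up the quarter-turn fastener and hold the light-source cover down

## Robot

A 6-joint arm with a two-finger parallel gripper is mounted at the origin on the work surface. World frame = base frame: x ahead of the robot, y to its left, z up, the work surface at z = 0. Lengths are in m, angles in rad, forces in N, time in s.
With the tool pointing down it reaches from about 0.3 to 0.875 m from the base axis. Payload 6.4 kg.
Tool frame: the origin (TCP) lies on the mounting face of the last link; the fingertips stand 173 mm ahead of it and the grasp point (between the pads) lies 155 mm ahead of it (ctrl.tip_reach is the distance from the TCP to the fingertips, in m); z points along the fingers, y is the line along which they close (so a half turn about z gives the same grasp; the last joint's range is limited). The gripper opens to 85 mm and grips with 20 to 120 N. Pads are 22 mm wide; open, the fingers measure 114 mm over their backs; the gripper's body (76 mm by 85 mm) begins 54 mm behind the grasp point. The pads swing forward as they close: fully open they stand 13 mm farther back than shut.
Start: joints at [0.995, 0.181, 1.607, -0, 1.354, -0.206], TCP at [0.208, 0.536, 0.405] pointing down, gripper open.
Joint ranges: [-2.99, 2.99], [-0.89, 2.07], [0.3, 2.58], [-1.14, 4.28], [0, 2.63], [-3.12, 3.12]. Speed limits (rad/s): [2.57, 2.57, 3.01, 3.14, 3.14, 3.14].

## Interface

Orientations are given as a unit quaternion [w, x, y, z].
In Python, from bench import ctrl gives the robot as it stands.
- The arm moves only by the shell command python3 -m pendant 'ROWS'. ROWS is JSON, a list that holds one entry, the list of rows, each a list of 7 numbers: the opening, from 0 (shut) to 1 (fully open), then the shift along the tool's x, y, z in mm, then the turn, a rotation vector about the tool's x, y, z in rad. A call has 1 to 5 rows; each row is the pose to reach, as a shift and turn from the pose commanded when the call began, along the tool's axes at that moment; what a row does not reach only later rows make up. A row lasts 1/12 s, in which the tool goes at most 41.7 mm and 7.16 degrees, less where a joint would pass 70% of its speed; a pose out of reach is approached as far as the arm can. A call with a gripper value outside its range is refused whole. The fingers move at their own pace and stop on an object; the grip force is fixed at half the most. Time passes only in rows, so rows that repeat a pose let the fingers close. It gives the time, the measured TCP pose, the force, the opening and the grip force at its end, in the units of the state.
- ctrl.get_obs(): the state, without advancing time (a new reading comes with each control period).
- ctrl.camera(name): name is "scene" or "top" or "wrist"; returns the picture (400x640x3 uint8, red, green, blue); there is no depth.
- ctrl.camera_params(name): a dict with "mtx" (3x3 intrinsics, pixels), "world_from_camera" (4x4, takes a point from camera to world coordinates); the wrist camera has in their place "tool_from_camera" (4x4, takes a point from camera to tool coordinates, whose origin is the TCP and whose axes are the flange's). Camera axes: x right, y down, z forward; pixel columns grow to the right and rows downward; lengths in m; the calibration is good to about 2 mm. A picture is of the moment at which its call begins: read the wrist's pose just before it. camera_params takes no time and is no camera call.
- ctrl.hand_in(): hands the job in; it is judged then, once.
Trained networks look in the newest picture that a camera, given by its name, has taken for a name from the list of things; names that differ only in an ending like _2 or _b are one class to them, and where a whole thing is asked for, a point or a joint stands for the part that bears it (a point fixed in the world has none). Each returns a list of dicts, best first, with "confidence" (0 to 1); they miss things now and then, are a little off and sometimes report something else, mostly with a low value. They report only what shows in the picture. A call takes as long as a camera call.
- ctrl.boxes_of(camera, name): "point" ([column, row] as shares, 0 to 1, of the picture: columns of its width, rows of its height, amid what is visible of it).
The state is a dict: "time_s": time; "q": joint angles; "dq": joint speeds; "joint_efforts": joint torques, N m; "eef_pos": TCP position; "eef_rot": TCP orientation; "wrist_force": force on the tool from outside, world axes, zero at the start; "torque": the same for the moment, N m; "opening": opening from 0.0 (shut) to 1.0 (fully open); "grasp_force": force on a finger pad.
Only numpy, scipy, OpenCV 4.12 (cv2) and the standard library are available. Lean on these libraries where they do the work, as an engineer would, in place of code of your own. Each camera call takes 0.05 s, during which the arm holds its last target. There are 200 camera calls.

## Task

On the white light-source housing, turn the red quarter-turn fastener clockwise until it comes up against its stop, with its white slot line in line with the two black index marks. Then press the aluminium cover down with the fingers until it is fully home against its frame, and finish while still holding it pressed there: it springs up again if let go. Leave the yellow bin, the eyepiece and the jar alone.

Things in the scene. Friction and masses are not known exactly. Their poses are not given: they have to be found in the camera images.
- housing: white housing fixed to the bench, 220 (x) by 280 (y) by 86 mm high; origin at the centre of its underside; vents on its -x face. Its top frame surrounds the aluminium cover, 150 (x) by 190 (y) by 8 mm, centred, which carries the fastener and slides only straight up and down. The cover's upper face is 93 mm above the bench when up, 86 mm (flush with the frame) when home.
- cover (a joint): how far the cover is pressed down, m: 0 up (sprung), 0.007 fully home on a hard stop. Takes about 3 N to start and 8 N to bring home, pressed anywhere: bare cover, blue spot or fastener's top. While the fastener is out of line its cross pin stands on the frame and the cover stops after 1 to 2 mm.
- fastener (a joint): angle of the fastener, rad, growing clockwise seen from above: 0 = bar along the housing's y; 1.571 = hard stop, bar along the housing's x, slot line in line with the two black marks on the cover, so the cross pin can enter the frame. Starts between 0.3 and 0.85; about 0.06 N m of friction; stays where it is left.
- fastener_grip (a point): point on the axis of the red fastener at the height to grip it, 24 mm above the cover's upper face. The handle is an upright bar 46 mm long, 12 mm thick and 32 mm high, standing on the cover; this point's x axis lies along the bar and turns with it, y across it, z up. The axis is 45 mm from the housing's centre towards the housing's +y.
- press_spot (a point): centre of the round blue spot (48 mm across) on the cover's upper face, a clear place to press; it lies 50 mm from the housing's centre towards the housing's -y and moves down with the cover.
- yellow_bin_mid (a point): bystander: centre of the loose yellow open bin, 100 by 130 by 55 mm, beside the housing's +y end.
- eyepiece_mid (a point): bystander: centre of the loose black eyepiece, 42 mm diameter, 56 mm high, standing beside the housing's -y end.
- swab_jar_mid (a point): bystander: centre of the loose white jar with blue cap, 52 mm diameter, 60 mm high, beside the housing's -y end.

How it is judged:
On the way:
1. the fastener is turned clockwise to its stop, in line with the marks (value of joint fastener above 1.37 rad), for 0.2 s.
At the end, for the whole second after the job is handed in: The fastener is within 0.2 rad of its stop, the cover is within 1.5 mm of fully home, the fingers are still pressing with more than 3 N, and bin, eyepiece and jar are within 30 mm of where they started (value of joint fastener above 1.37 rad and value of joint cover above 0.0055 m and contact force between the fingers and housing above 3 N and distance of each of yellow_bin_mid, eyepiece_mid, swab_jar_mid from where it was at the start of the episode below 0.03 m); the arm keeps its last pose, push and grip.
It fails at once if the bin, the eyepiece or the jar is pushed away or knocked over (distance of any of yellow_bin_mid, eyepiece_mid, swab_jar_mid from where it was at the start of the episode above 0.03 m or angle between any of eyepiece_mid, swab_jar_mid's own z axis and vertical above 0.6 rad).
It also fails if it takes over 48 s, if anything falls off the work surface, if the arm or the gripper's body presses on something with over 40 N, if the wrist force passes 120 N, or if a joint passes its speed limit or range.

## Working session

There is one attempt and no reset: what is moved stays moved. The work goes in short steps, Python scripts to look and compute and a shell command to move; the robot and the scene stay as the last step left them, time stands still between calls to the robot, and variables do not carry over. Pictures are saved under pics/ and viewed, at most 10 in all, crops included, and the job is handed in when it is done.

```bash
mkdir -p pics; ls; python3 - <<'E'
from bench import ctrl
import cv2,numpy as np
np.set_printoptions(precision=4,suppress=True)
o=ctrl.get_obs();print(o['eef_pos'],o['eef_rot'],o['opening'],ctrl.tip_reach)
im=ctrl.camera("top");cv2.imwrite("pics/top.png",im[...,::-1])
for n in ["fastener_grip","press_spot","housing"]:print(n,ctrl.boxes_of("top",n)[:2])
p=ctrl.camera_params("top");print(p)
print(ctrl.camera_params("wrist"))
E
```

```text
pics
[0.2077 0.5359 0.4038] [-0.0003  0.1838  0.983  -0.0008] 1.001093683516394 0.1734
fastener_grip [{'point': [0.5528, 0.543], 'confidence': 0.65}]
press_spot [{'point': [0.5784, 0.5235], 'confidence': 0.91}, {'point': [0.6883, 0.462], 'confidence': 0.56}]
housing [{'point': [0.5881, 0.5358], 'confidence': 0.8}]
{'mtx': array([[484.856 ,   0.    , 322.3669],
       [  0.    , 484.856 , 197.6452],
       [  0.    ,   0.    ,   1.    ]]), 'world_from_camera': array([[-0.0125, -0.9966,  0.0809,  0.5052],
       [-0.9997,  0.014 ,  0.0185,  0.0358],
       [-0.0195, -0.0807, -0.9965,  1.4113],
       [ 0.    ,  0.    ,  0.    ,  1.    ]])}
{'mtx': array([[282.3838,   0.    , 324.7931],
       [  0.    , 282.3838, 198.2666],
       [  0.    ,   0.    ,   1.    ]]), 'tool_from_camera': array([[-0.0005, -0.9545, -0.2983,  0.0763],
       [ 1.    , -0.0003, -0.0006,  0.0003],
       [ 0.0005, -0.2983,  0.9545,  0.0306],
       [ 0.    ,  0.    ,  0.    ,  1.    ]])}
```

View pics/top.png

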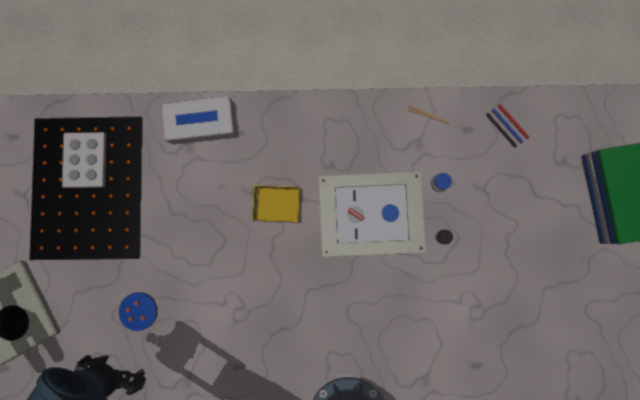

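The top view shows the housing at about (372,214), the red fastener at (356,214), the blue spot at (390,213) and the black marks at (354,195) and (356,233). The bin is at (277,204), the jar at (442,182) and the eyepiece at (445,237).

```bash
cat > h.py <<'E'
from bench import ctrl
import cv2,numpy as np
from scipy.spatial.transform import Rotation as R
np.set_printoptions(precision=4,suppress=True)
def rot(o): w,x,y,z=o['eef_rot']; return R.from_quat([x,y,z,w])
def ray(cam,uv,z,o=None):
    p=ctrl.camera_params(cam)
    if cam=="wrist":
        T=np.eye(4);T[:3,:3]=rot(o).as_matrix();T[:3,3]=o['eef_pos'];W=T@p['tool_from_camera']
    else: W=p['world_from_camera']
    d=W[:3,:3]@np.linalg.inv(p['mtx'])@[uv[0],uv[1],1]
    return W[:3,3]+d*(z-W[2,3])/d[2]
def blob(m,lo=20):
    n,l,s,c=cv2.connectedComponentsWithStats(m.astype(np.uint8))
    return [(s[i,4],c[i]) for i in range(1,n) if s[i,4]>lo]
def red(im): i=im.astype(int);return (i[...,0]>i[...,1]*1.5)&(i[...,0]>i[...,2]*1.5)&(i[...,0]>70)
def blue(im): i=im.astype(int);return (i[...,2]>i[...,0]*1.5)&(i[...,2]>i[...,1]*1.3)&(i[...,2]>70)
E
python3 - <<'E'
from h import *
im=cv2.imread("pics/top.png")[...,::-1]
sub=np.zeros(im.shape[:2],bool);sub[165:265,310:430]=1
b=blob(blue(im)&sub);r=blob(red(im)&sub,5)
print(b,r)
s=ray("top",max(b,key=lambda t:t[0])[1],.093);print("spot",s)
for a,c in r: print("fast",ray("top",c,.12))
for uv in [(354,195),(356,233)]:print(ray("top",uv,.093))
for uv in [(319.5,176.5),(421.5,172.5),(425,249.5),(322.5,256)]:print("corner",ray("top",uv,.086))
big=cv2.resize(im[165:265,240:460],None,fx=3.6,fy=3.6,interpolation=cv2.INTER_CUBIC);cv2.imwrite("pics/topc.png",big[...,::-1])
for n,uv in dict(bin=(277,204),jar=(442,182),eye=(445,237)).items():print(n,ray("top",uv,.055))
E
```

```text
[(np.int32(228), array([389.9649, 212.6886]))] [(np.int32(46), array([355.3043, 213.8043]))]
spot [ 0.5688 -0.1228  0.093 ]
fast [ 0.5657 -0.0275  0.12  ]
[ 0.6183 -0.0261  0.093 ]
[ 0.5149 -0.0297  0.093 ]
corner [0.6714 0.0675 0.086 ]
corner [ 0.6782 -0.2125  0.086 ]
corner [ 0.4681 -0.2159  0.086 ]
corner [0.4538 0.0619 0.086 ]
bin [0.5993 0.1886 0.055 ]
jar [ 0.6546 -0.2748  0.055 ]
eye [ 0.501  -0.2781  0.055 ]
```

View pics/topc.png

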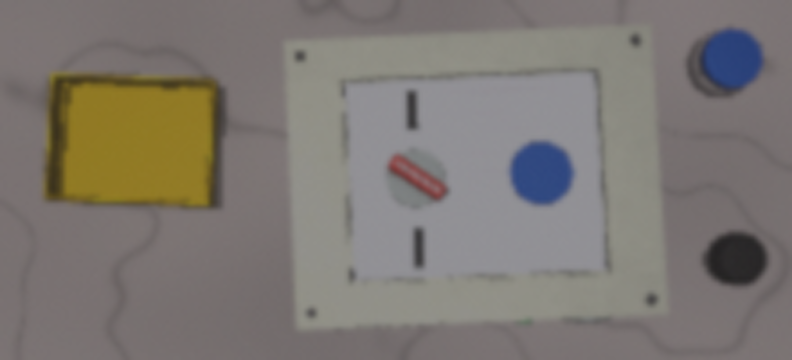

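Scales agree: spot to fastener is 95 mm, and the housing yaw is about 0.033 rad. The bar is at about 0.63 rad, so it needs about 0.94 rad clockwise, which is + about tool z. I'm moving over it, with tool x aimed along the bar.

```bash
python3 -m pendant '[[[1,-32,-24,0,0,0,0.122],[1,-64,-47,0,0,0,0.244],[1,-97,-71,0,0,0,0.366],[1,-129,-95,0,0,0,0.488],[1,-161,-119,0,0,0,0.61]]]'
python3 -m pendant '[[[1,-40,-1,0,0,0,0.122],[1,-80,-2,0,0,0,0.244],[1,-120,-3,0,0,0,0.366],[1,-160,-4,0,0,0,0.488],[1,-200,-5,0,0,0,0.61]]]'
python3 -m pendant '[[[1,-33,22,0,0,0,0.122],[1,-67,44,0,0,0,0.244],[1,-100,66,0,0,0,0.366],[1,-134,88,0,0,0,0.488],[1,-167,110,0,0,0,0.58]]]'
cat >> h.py <<'E'
def togo(x,y,z,th):
    "shift in tool axes, mm, and turn about tool z to put TCP at x,y,z with tool x at world angle th"
    o=ctrl.get_obs();r=rot(o);X=r.as_matrix()[:,0];a=np.arctan2(X[1],X[0])
    t=(R.from_euler('z',th)*R.from_euler('x',np.pi))
    print("pos",o['eef_pos'],"ang",a,"F",o['wrist_force'],"shift",r.inv().apply(np.array([x,y,z])-o['eef_pos'])*1e3,"turn",(r.inv()*t).as_rotvec())
E
python3 -c "
from h import *
togo(.566,-.0275,.40,.969)"
```

```text
time_s: 0.62
eef_pos: [0.3153, 0.3654, 0.4045]
eef_rot: [0.0, 0.473, 0.881, -0.0]
wrist_force: [0.6, 1.0, -0.3]
opening: 0.998
grasp_force: 0.0
time_s: 1.03
eef_pos: [0.4227, 0.1963, 0.4048]
eef_rot: [0.0, 0.716, 0.698, 0.0]
wrist_force: [1.3, 1.0, -0.1]
opening: 0.997
grasp_force: 0.0
time_s: 1.45
eef_pos: [0.5296, 0.027, 0.4046]
eef_rot: [-0.0, 0.886, 0.464, 0.0]
wrist_force: [-0.3, 1.0, 0.7]
opening: 1.001
grasp_force: 0.0
pos [0.5296 0.027  0.4046] ang 0.9652498561438231 F [-0.2806  1.0249  0.6897] shift [-24.1259  60.9474   4.6421] turn [-0.     -0.0001 -0.0038]
```

```bash
python3 -m pendant '[[[1,-12,30,2,0,0,0],[1,-24,61,5,0,0,0],[1,-24,61,5,0,0,0],[1,-24,61,5,0,0,0]]]'
python3 - <<'E'
from h import *
o=ctrl.get_obs();im=ctrl.camera("wrist");cv2.imwrite("pics/w1.png",im[...,::-1])
for a,c in blob(red(im),60):print("red",a,c,ray("wrist",c,.125,o))
for a,c in blob(blue(im),200):print("blue",a,c,ray("wrist",c,.093,o))
E
```

```text
time_s: 1.78
eef_pos: [0.5662, -0.0267, 0.3988]
eef_rot: [-0.001, 0.885, 0.466, -0.001]
wrist_force: [-1.2, -0.0, 1.2]
opening: 0.998
grasp_force: 0.0
red 334 [324.5479 194.3204] [ 0.5679 -0.023   0.125 ]
red 254 [628.7559 336.1535] [ 0.7454 -0.3359  0.125 ]
blue 1295 [376.627 255.278] [ 0.5698 -0.1202  0.093 ]
blue 805 [494.636  293.1441] [ 0.6556 -0.2376  0.093 ]
blue 412 [623.4126 324.4927] [ 0.7631 -0.3641  0.093 ]
```

View pics/w1.png

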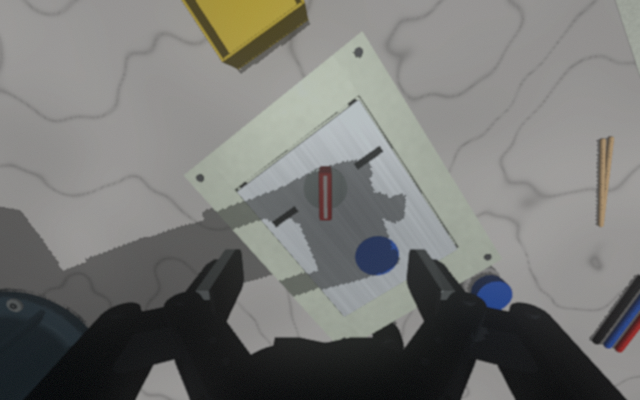

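The wrist view shows the bar upright at column 325, rows 167–220, so it lies along tool x. It measures about (0.5665,-0.026), and the spot check agrees. I'm descending and gripping.

```bash
python3 -m pendant '[[[1,0.5,0,35,0,0,0],[1,0.5,0,70,0,0,0],[1,0.5,0,100,0,0,0],[0.6,0.5,0,123,0,0,0],[0.4,0.5,0,123,0,0,0]]]'
python3 -m pendant '[[[0,0,0,0,0,0,0],[0,0,0,0,0,0,0],[0,0,0,0,0,0,0],[0,0,0,0,0,0,0],[0,0,0,0,0,0,0]]]'
```

```text
time_s: 2.25
eef_pos: [0.5632, -0.0227, 0.2716]
eef_rot: [-0.003, 0.884, 0.468, -0.004]
wrist_force: [-2.6, -0.5, -0.7]
opening: 0.744
grasp_force: 0.0
time_s: 2.67
eef_pos: [0.5668, -0.0246, 0.2787]
eef_rot: [0.001, 0.884, 0.467, 0.001]
wrist_force: [0.5, 0.8, 3.4]
opening: 0.124
grasp_force: 62.3
```

```bash
python3 -m pendant '[[[0,0,0,0,0,0,0.1],[0,0,0,0,0,0,0.2],[0,0,0,0,0,0,0.3],[0,0,0,0,0,0,0.4],[0,0,0,0,0,0,0.5]]]'
python3 -m pendant '[[[0,0,0,0,0,0,0.1],[0,0,0,0,0,0,0.2],[0,0,0,0,0,0,0.3],[0,0,0,0,0,0,0.38],[0,0,0,0,0,0,0.38]]]'
python3 -c "
from h import *
togo(.5665,-.026,.277,.033);print(ctrl.get_obs()['torque'])"
```

```text
time_s: 3.08
eef_pos: [0.567, -0.0249, 0.2785]
eef_rot: [0.001, 0.973, 0.231, 0.002]
wrist_force: [1.6, -0.0, 3.4]
opening: 0.124
grasp_force: 62.3
time_s: 3.5
eef_pos: [0.5671, -0.0252, 0.2785]
eef_rot: [0.001, 0.999, 0.044, 0.002]
wrist_force: [0.3, -2.2, 3.3]
opening: 0.126
grasp_force: 62.4
pos [ 0.5671 -0.0252  0.2785] ang 0.08879895650376059 F [ 0.2565 -2.2306  3.3432] shift [-0.6719  0.759   1.4552] turn [ 0.0016 -0.0038  0.0558]
[-0.2459 -0.2584 -0.0653]
```

```bash
python3 -m pendant '[[[0,0,0,0,0,0,0.03],[0,0,0,0,0,0,0.06],[0,0,0,0,0,0,0.06]]]'
python3 -c "
from h import *
togo(.5665,-.026,.277,.033);print(ctrl.get_obs()['torque'])"
python3 -m pendant '[[[0,0,0,0,0,0,0.03],[0,0,0,0,0,0,0.06],[0,0,0,0,0,0,0.06]]]'
python3 -c "
from h import *
togo(.5665,-.026,.277,.033);print(ctrl.get_obs()['torque'])"
```

```text
time_s: 3.75
eef_pos: [0.5671, -0.0252, 0.2782]
eef_rot: [0.001, 1.0, 0.016, 0.002]
wrist_force: [3.3, -1.6, 3.7]
opening: 0.129
grasp_force: 62.4
pos [ 0.5671 -0.0252  0.2782] ang 0.03295762882283305 F [ 3.3034 -1.6381  3.6948] shift [-0.5927  0.7462  1.1665] turn [ 0.0015 -0.0037 -0.    ]
[-0.3711 -0.4713  0.0503]
time_s: 4.0
eef_pos: [0.5671, -0.0251, 0.278]
eef_rot: [0.001, 1.0, -0.012, 0.002]
wrist_force: [4.0, -3.1, 5.0]
opening: 0.124
grasp_force: 66.4
pos [ 0.5671 -0.0251  0.278 ] ang -0.02477491481707163 F [ 3.9969 -3.0871  4.9866] shift [-0.5843  0.8714  1.0094] turn [ 0.002  -0.0037 -0.0578]
[-0.5413 -0.6746  1.0833]
```

Torque rose from 0.06 to 1.1 N m, so the fastener is against its stop. I'm releasing, rising and checking.

```bash
python3 -m pendant '[[[0.5,0,0,0,0,0,0],[0.5,0,0,0,0,0,0],[0.5,0,0,0,0,0,0],[0.5,0,0,-30,0,0,0],[0.5,0,0,-65,0,0,0]]]'
python3 -m pendant '[[[0.5,0,0,-35,0,0,0],[0.2,0,0,-55,0,0,0],[0,0,0,-55,0,0,0],[0,0,0,-55,0,0,0]]]'
python3 - <<'E'
from h import *
o=ctrl.get_obs();im=ctrl.camera("wrist");cv2.imwrite("pics/w2.png",im[...,::-1])
for a,c in blob(blue(im),200):print("blue",a,c,ray("wrist",c,.093,o))
togo(.5695,-.1215,.31,-.025)
E
```

```text
time_s: 4.42
eef_pos: [0.5643, -0.0242, 0.3383]
eef_rot: [-0.001, 1.0, -0.014, -0.005]
wrist_force: [0.2, -0.6, 1.2]
opening: 0.5
grasp_force: 0.0
time_s: 4.75
eef_pos: [0.5661, -0.0246, 0.3975]
eef_rot: [0.0, 1.0, -0.014, 0.001]
wrist_force: [-0.8, 0.0, -1.1]
opening: 0.083
grasp_force: 0.0
blue 1970 [565.2893  86.1371] [ 0.6572 -0.2445  0.093 ]
blue 1683 [420.8461 183.2953] [ 0.57   -0.1206  0.093 ]
pos [ 0.5657 -0.0245  0.3958] ang -0.027870063713844206 F [ 0.0952  0.3557 -0.1359] shift [ 6.6545 96.8827 85.771 ] turn [-0.0006  0.0014 -0.0029]
```

View pics/w2.png

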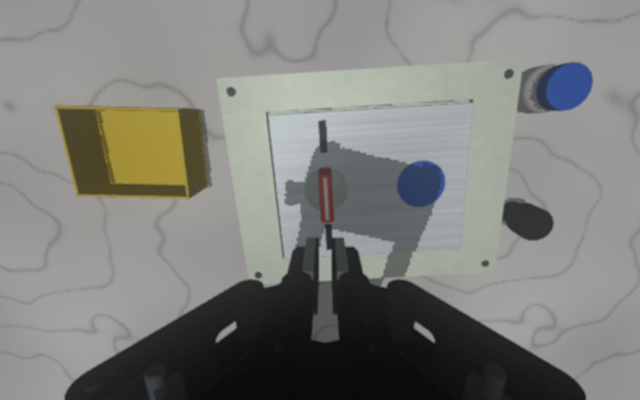

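The red bar's slot line (325,172)–(327,220) lines up with the marks at (323,135) and (328,235), so the fastener is at its stop. The spot is at (421,183). Next I move over it and press.

```bash
python3 -m pendant '[[[0,3,35,0,0,0,0],[0,5,70,10,0,0,0],[0,6,97,40,0,0,0],[0,6,97,80,0,0,0],[0,6,97,110,0,0,0]]]'
python3 -m pendant '[[[0,0,0,3,0,0,0],[0,0,0,5,0,0,0],[0,0,0,5,0,0,0],[0,0,0,5,0,0,0]]]'
python3 -c "
from h import *
togo(.5695,-.1215,.2594,-.028)"
```

```text
time_s: 5.22
eef_pos: [0.5677, -0.1231, 0.2821]
eef_rot: [-0.001, 1.0, -0.015, -0.002]
wrist_force: [-0.2, 0.5, -2.1]
opening: 0.002
grasp_force: 0.0
time_s: 5.55
eef_pos: [0.5702, -0.1218, 0.2835]
eef_rot: [0.001, 1.0, -0.014, 0.001]
wrist_force: [0.4, 0.1, 0.2]
opening: 0.0
grasp_force: 0.0
pos [ 0.5702 -0.1218  0.2835] ang -0.027418227177368127 F [0.3981 0.0967 0.2463] shift [-0.7738 -0.2596 24.085 ] turn [ 0.001  -0.0025  0.0006]
```

```bash
python3 -m pendant '[[[0,0,0,8,0,0,0],[0,0,0,14,0,0,0],[0,0,0,18,0,0,0],[0,0,0,21,0,0,0],[0,0,0,21,0,0,0]]]'
python3 -m pendant '[[[0,0,0,2,0,0,0],[0,0,0,4,0,0,0],[0,0,0,4,0,0,0],[0,0,0,4,0,0,0]]]'
```

```text
time_s: 5.97
eef_pos: [0.5698, -0.1218, 0.2612]
eef_rot: [0.0, 1.0, -0.014, 0.001]
wrist_force: [-1.0, 0.6, 6.8]
opening: -0.002
grasp_force: 3.2
time_s: 6.3
eef_pos: [0.5699, -0.1218, 0.2594]
eef_rot: [0.0, 1.0, -0.014, 0.001]
wrist_force: [-5.3, 2.8, 19.4]
opening: 0.001
grasp_force: 9.2
```

```bash
python3 -m pendant '[[[0,0,0,0.5,0,0,0],[0,0,0,0.5,0,0,0],[0,0,0,0.5,0,0,0],[0,0,0,0.5,0,0,0],[0,0,0,0.5,0,0,0]]]'
python3 - <<'E'
from h import *
im=ctrl.camera("wrist");cv2.imwrite("pics/w3.png",im[...,::-1])
E
```

```text
time_s: 6.72
eef_pos: [0.5699, -0.1218, 0.2593]
eef_rot: [0.0, 1.0, -0.014, 0.001]
wrist_force: [-7.3, 3.8, 21.6]
opening: -0.004
grasp_force: 10.8
```

View pics/w3.png

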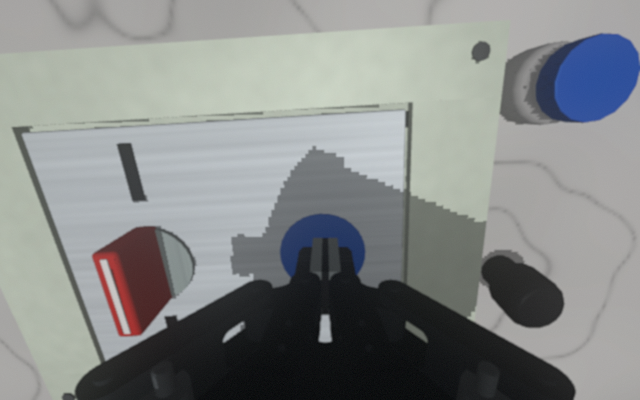

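The fingertips stand on the blue spot at (323,245) with the cover flush in its frame. The fastener at (140,280) is parallel to the marks, the jar and eyepiece are undisturbed, and the force holds steady at 21.6 N with the tips at 86 mm.

```bash
python3 -c "
from bench import ctrl
print(ctrl.hand_in())"
```

```text
the job is handed in; nothing more can be done
None
```

I turned the fastener to its stop, in line with the marks, and handed the job in at about 6.8 s with the fingers holding the cover home at about 21 N; the bin, eyepiece and jar were not touched, and the hand-in gave no verdict.

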